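Tip-sort coaxial hardware from a two-way tray

TASK

Sort the mixed coaxial hardware on the tipping tray: lift one end of the tray by its hoop just far enough that the round brass barrel adapters roll off into the blue bin while both square plates stay on the tray; should a barrel lodge behind a plate, set the tray down, lift it clear and put it in the blue bin too. When all three barrels are in, lower the tray without dropping it, take it by its other hoop and lift that end steeply until both plates have slid off into the yellow bin. Leave the tray sitting level on both rods of its stand, and leave the bins and the other things on the bench where they are.

Things in the scene. Friction and masses are not known exactly. Their poses are not given: they have to be found in the camera images.
- stand: Fixed grey steel stand under the tray, 222 (its x) by 216 mm (its y), 94 mm high. Origin: centre of its footprint on the bench, z up; its y lies across the bench to within 20 degrees. Two 10 mm cross rods run along its x at y = +100 and -100 mm, axes 85 mm above the bench; collars on them limit the tray's play along x to 3 mm. A bin stands beyond each end, y = +-114 mm; which bin is where changes.
- tray: Loose 0.45 kg tray: board 196 (its x) by 280 mm (its y), 4 mm thick, blue-grey mat on top, 18 mm lips on the long sides, open ends over the bins. Origin: centre of its underside, resting on the stand's rods, axes as the stand's. Saddle blocks straddle each rod (2.5 mm play): lift one end and it turns about the far rod. Barrels start rolling at 4 to 8 degrees of tilt, plates sliding at 17 to 42.
- tray_grip_a (a point): Middle of the black round grip bar of the hoop at the tray's +y end: x 0, y +94, z +64 mm in the tray's frame. Bar 10 mm thick, 168 mm long along the tray's x, 55 mm clear above the mat; pinch it from above, fingers closing along the tray's y. Follow an arc about the far rod; the bar can turn in the fingers, so the gripper may stay upright.
- tray_grip_b (a point): The same for the hoop at the tray's -y end: y = -94, z = +64 mm in the tray's frame.
- tray_end_a (a point): Middle of the open end of the tray at +y (y = +140 mm, on the top face, z = +4 mm).
- tray_end_b (a point): Middle of the open end of the tray at -y (y = -140 mm, on the top face, z = +4 mm).
- bin_blue: Loose open blue plastic bin for the round parts, outside 210 mm (its x) by 130 mm (its y) by 60 mm high, walls 3 mm, 0.35 kg. Origin: centre of its underside, z up. It stands at one end of the stand, centre about 182 mm from the stand's centre along the stand's y (+ or -), axes along the stand's.
- bin_yellow: Loose open yellow plastic bin for the square plates, same size and origin, at the other end of the stand.
- barrel_1: Round brass coaxial barrel adapter, a cylinder 14 mm in diameter and 24 mm long, 25 g, lying on the tray, axis about along the tray's x. The parts lie in three rows along the tray's y (x about -60, 0, +60 mm), two rows holding two parts each, so a barrel may have a plate in its way and stop against it. Origin at its centre, its x axis along its length.
- barrel_2: Round brass coaxial barrel adapter, a cylinder 14 mm in diameter and 24 mm long, 25 g, lying on the tray, axis about along the tray's x. The parts lie in three rows along the tray's y (x about -60, 0, +60 mm), two rows holding two parts each, so a barrel may have a plate in its way and stop against it. Origin at its centre, its x axis along its length.
- barrel_3: Round brass coaxial barrel adapter, a cylinder 14 mm in diameter and 24 mm long, 25 g, lying on the tray, axis about along the tray's x. The parts lie in three rows along the tray's y (x about -60, 0, +60 mm), two rows holding two parts each, so a barrel may have a plate in its way and stop against it. Origin at its centre, its x axis along its length.
- plate_1: Flat square steel flange plate 26 by 26 by 5 mm with dark holes, 24 g, lying flat on the tray among the barrels. Origin: centre of its underside, z up.
- plate_2: Flat square steel flange plate 26 by 26 by 5 mm with dark holes, 24 g, lying flat on the tray among the barrels. Origin: centre of its underside, z up.
- calculator: Bystander: black pocket calculator 75 by 145 by 19 mm beyond the stand. Origin under its centre. Leave it.
- tuner_module: Bystander: open tinned box with a green circuit board, 75 by 120 by 24 mm, beyond the stand. Origin under its centre. Leave it.
- screwdriver: Bystander: screwdriver with a red handle lying between robot and stand. Leave it.
- attenuator: Bystander: round steel attenuator 32 mm in diameter, standing upright, 56 mm high, between robot and stand. Origin under its centre. Leave it.

How it is judged:
By the outcome, as a careful person would: the job done as asked, in the order asked, and still so for the second after the job is handed in, with the robot touching nothing.
It also fails if it takes over 72 s, if anything falls off the work surface, if the arm or the gripper's body presses on something with over 40 N, if the wrist force passes 120 N, or if a joint passes its speed limit or range.

ROBOT

A 7-joint arm with a two-finger parallel gripper is mounted at the origin on the work surface. World frame = base frame: x ahead of the robot, y to its left, z up, the work surface at z = 0. Lengths are in mm, angles in rad, forces in N, time in s.
With the tool pointing down it reaches from about 425 to 950 mm from the base axis. Payload 4.7 kg.
Tool frame: the origin (TCP) lies between the finger pads; the fingertips stand 19 mm ahead of it and the grasp point (between the pads) is the TCP; z points along the fingers, y is the line along which they close (so a half turn about z gives the same grasp; the last joint's range is limited). The gripper opens to 87 mm and grips with 3 to 60 N. Pads are 19 mm wide; open, the fingers measure 117 mm over their backs; the gripper's body (75 mm by 190 mm) begins 51 mm behind the grasp point.
Start: joints at [1.307, 0.469, -0.049, 1.532, 0.024, 1.141, -0.082], TCP at [157.085, -656.487, 207.173] pointing down, gripper open.
Joint ranges: [-2.59, 2.59], [-0.33, 1.99], [-1.39, 1.29], [0.1, 2.45], [-1.04, 4.18], [0.21, 1.99], [-2.66, 2.66]. Speed limits (rad/s): [2.57, 2.57, 3.14, 3.14, 3.14, 3.14, 3.14].

INTERFACE

Orientations are given as a rotation vector (axis times angle).
In Python, from workcell import monitor, optics, ctrl gives the robot as it stands. The module is installed in compiled form; this text tells all that it offers.
- The arm moves only by the tool servo_tool, never from a script. Its argument "plan" is text: rows parted by semicolons, each of 7 numbers parted by spaces: the shift along the tool's x, y, z in m, then the turn, a rotation vector about the tool's x, y, z in rad, then the closure, from -1 (fully open) to 1 (shut). A call has 1 to 20 rows; each row shifts and turns the commanded pose from where the row before left it, along the tool's axes as they then stand; what a row does not reach is not made up. A row lasts 1/12 s, in which the tool goes at most 41.7 mm and 7.16 degrees, less where a joint would pass 70% of its speed; a pose out of reach is approached as far as the arm can. A call with a gripper value outside its range is refused whole. The fingers move at their own pace and stop on an object; "grip_force" is the grip in N (left out, the last holds). Time passes only in rows, so rows that do not move let the fingers close. It gives the time, the measured TCP pose, the force, the opening and the grip force at its end, in the units of the state.
- monitor.get_state(): the state, without advancing time (a new reading comes with each control period).
- optics.snapshot(name): name is "scene" or "top" or "wrist"; returns (picture, depth): 384x512x3 uint8, blue, green, red; 384x512 float32, mm along the optical axis (not along the pixel's ray), 0 where there is no reading.
- optics.camera_model(name): a dict with "fx", "fy", "cx", "cy" (pixels), "extrinsics" (4x4, takes a point from world to camera coordinates). Camera axes: x right, y down, z forward; pixel columns grow to the right and rows downward; lengths in mm; the calibration is good to about 2 mm. A picture is of the moment at which its call begins: read the wrist's pose just before it. camera_model takes no time and is no camera call; for the wrist camera it gives the pose at the moment of the call.
- ctrl.job_done(): hands the job in; it is judged then, once.
The state is a dict: "time_s": time; "qpos": joint angles; "joint_vel": joint speeds; "tau": joint torques, N m; "position": TCP position; "ee_rot": TCP orientation; "contact_force": force on the tool from outside, world axes, zero at the start; "moment": the same for the moment, N m; "gripper_width": finger opening in mm; "gripper_force": force on a finger pad.
Only numpy, scipy, OpenCV 4.12 (cv2) and the standard library are available. Lean on these libraries where they do the work, as an engineer would, in place of code of your own. Each camera call takes 0.05 s, during which the arm holds its last target. There are 200 camera calls.

## Working session

There is one attempt and no reset: what is moved stays moved. The work goes in short steps, Python scripts to look and compute and a tool call to move; the robot and the scene stay as the last step left them, time stands still between calls to the robot, and variables do not carry over. Pictures are saved under pics/ and viewed, at most 10 in all, crops included, and the job is handed in when it is done.

Besides the shell and the picture viewer there is one more tool, called after "Call:" as name(argument=value, ...) on one line, values as JSON. servo_tool: Moves the arm, as the interface text tells. Its arguments: {"type":"object","properties":{"plan":{"type":"string"},"grip_force":{"type":"number"}},"required":["plan"]}

```bash
mkdir -p pics; cat > h.py <<'E'
import numpy as np, cv2
from workcell import monitor, optics, ctrl
from scipy.spatial.transform import Rotation as R
def ray(m,u,v,z):
    E=np.array(m["extrinsics"]);Rc=E[:3,:3];t=E[:3,3];c=-Rc.T@t
    d=Rc.T@np.array([(u-m["cx"])/m["fx"],(v-m["cy"])/m["fy"],1]);return c+d*(z-c[2])/d[2]
def world(m,D):
    E=np.array(m["extrinsics"]);v,u=np.mgrid[:D.shape[0],:D.shape[1]]
    P=np.dstack([(u-m["cx"])/m["fx"]*D,(v-m["cy"])/m["fy"]*D,D])
    return (P-E[:3,3])@E[:3,:3]
E
python3 - <<'E'
from h import *
s=monitor.get_state();print(s)
for n in("top","scene"):
    p,d=optics.snapshot(n);m=optics.camera_model(n);cv2.imwrite(f"pics/{n}0.png",p);np.savez(f"{n}0.npz",p=p,d=d,m=np.array(m["extrinsics"]));E=np.array(m["extrinsics"]);print(n,m["fx"],m["cx"],m["cy"],-E[:3,:3].T@E[:3,3],E[:3,:3].round(2))
E
```

```text
{'time_s': 0.0, 'qpos': array([ 1.30707085,  0.46946243, -0.04859676,  1.53368472,  0.02417179,
        1.14100897, -0.08233913]), 'joint_vel': array([ 0.00047817,  0.00058746, -0.00019472, -0.00048772,  0.00077578,
       -0.00182987, -0.00042823]), 'tau': array([-6.93982402e-04, -5.07975626e+01, -8.03549099e-02, -2.36153483e+01,
       -6.12524897e-02,  3.79438524e-02,  2.08510032e-04]), 'position': array([ 156.89666863, -655.8646813 ,  206.08925115]), 'ee_rot': array([-3.11803035e+00, -3.67825898e-01,  5.76260236e-04]), 'contact_force': array([ 0.64654134, -0.33633346,  0.23867081]), 'moment': array([ 0.03837022, -0.01729406, -0.02885713]), 'gripper_force': 0.0, 'gripper_width': 87.08698559674905}
top 440.5716535484755 267.32944826838855 189.5682103023988 [522.68836258  48.40966689 987.05353407] [[-0.01 -1.    0.03]
 [-1.    0.   -0.1 ]
 [ 0.1  -0.03 -0.99]]
scene 397.73694343999415 257.2220431350649 193.84521559252377 [ 985.25094155 -298.00009102  609.43481385] [[ 0.7   0.72 -0.02]
 [ 0.49 -0.5  -0.71]
 [-0.52  0.49 -0.7 ]]
```

View pics/top0.png

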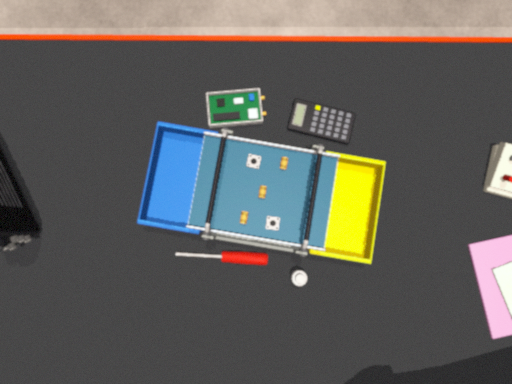

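View pics/scene0.png

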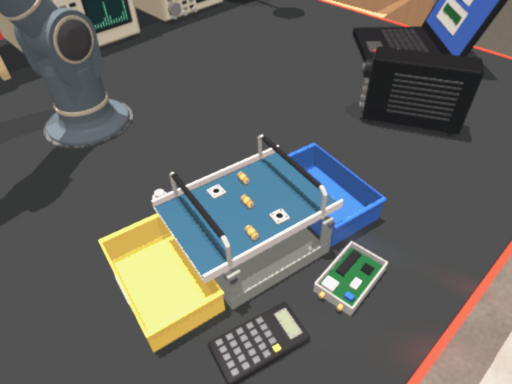

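The top view shows the blue bin at left (+y) around (175,178), the yellow bin at right around (350,208), and hoop bars at (216,184) and (313,195). Barrels are at (284,163), (262,192) and (244,217), with plates at (254,161) and (272,223). The barrel at (284,163) is behind a plate on the way to blue.

```bash
python3 - <<'E'
from h import *
z=np.load("top0.npz");p,d=z["p"],z["d"];m=optics.camera_model("top");W=world(m,d)
hsv=cv2.cvtColor(p,cv2.COLOR_BGR2HSV)
def cent(mask):
    P=W[mask];return P
# bars: dark at height
z_=W[...,2]
print("tray mat z",np.median(z_[190:205,285:295]), "bench",np.median(z_[300:330,150:200]))
for n,(u0,u1) in {"a":(200,228),"b":(300,325)}.items():
    k=np.zeros(d.shape,bool);k[140:245,u0:u1]=1
    k&=(hsv[...,2]<60)&(z_>130)&(z_<180)
    vv,uu=np.nonzero(k);P=np.array([ray(m,u,v,157) for u,v in zip(uu,vv)])[:,:2]
    r=cv2.minAreaRect(P.astype(np.float32));l=cv2.fitLine(P.astype(np.float32),cv2.DIST_L2,0,.01,.01).ravel()
    print("bar",n,len(P),"z",np.percentile(z_[k],[10,50,90]).round(1),"rect",r,"ang",np.degrees(np.arctan2(l[1],l[0])))
for n,(lo,hi) in {"blue":((100,160,120),(115,255,255)),"yellow":((22,120,100),(35,255,255))}.items():
    k=(cv2.inRange(hsv,lo,hi)>0)&(z_>50)&(z_<66)
    P=W[k][:,:2].astype(np.float32);print(n,len(P),cv2.minAreaRect(P))
# parts
for n,(u,v),h in [("b1",(284,163),101),("b2",(262,192),101),("b3",(244,217),101),("p1",(254,161),99),("p2",(272,223),99)]:
    c=hsv[v-11:v+12,u-11:u+12]
    k=((c[...,0]>8)&(c[...,0]<30)&(c[...,1]>90)) if n[0]=='b' else (c[...,1]<60)&(c[...,2]>110)
    k=k.astype(np.uint8);nl,L,st,ce=cv2.connectedComponentsWithStats(k);i=1+np.argmax(st[1:,4])
    vv,uu=np.nonzero(L==i);r=cv2.minAreaRect(np.c_[uu,vv].astype(np.float32));cu,cv_=r[0]
    print(n,st[i,4],(round(cu+u-11,1),round(cv_+v-11,1)),r[1],ray(m,cu+u-11,cv_+v-11,h).round(1),r[2])
s=monitor.get_state();print(R.from_rotvec(s["ee_rot"]).as_matrix().round(3))
E
```

```text
tray mat z 92.99176141684909 bench -0.8710228895237895
bar a 52 z [155.5 157.2 159.7] rect ((625.1838989257812, 119.14744567871094), (4.77486515045166, 152.94973754882812), 79.71820068359375) ang -10.094106
bar b 57 z [155.7 157.3 159.1] rect ((598.5625, -63.09089279174805), (3.5815629959106445, 147.3374786376953), 79.81878662109375) ang -10.140664
blue 661 ((642.9564208984375, 209.0338897705078), (129.8266143798828, 220.70921325683594), 80.53343200683594)
yellow 705 ((578.486328125, -152.43679809570312), (130.07542419433594, 221.0422821044922), 79.777099609375)
b1 71 (283.6, 162.6) (6.082762718200684, 11.507928848266602) [665.2 -13.5 101. ] 9.462322235107422
b2 72 (262.0, 191.5) (11.0, 6.0) [606.3  31.  101. ] 90.0
b3 68 (243.6, 216.9) (6.082762718200684, 10.850333213806152) [555.3  68.2 101. ] 9.462322235107422
p1 187 (253.3, 160.8) (14.067066192626953, 14.067066192626953) [669.4  48.3  99. ] 14.03624439239502
p2 198 (272.4, 222.7) (14.388028144836426, 14.388028144836426) [543.4  10.4  99. ] 7.125016689300537
[[ 0.973  0.233 -0.   ]
 [ 0.233 -0.973  0.002]
 [-0.    -0.002 -1.   ]]
```

Call:
servo_tool(plan="0 0 -0.025 0 0 0.103 -1;0 0 -0.025 0 0 0.103 -1;0 0 -0.025 0 0 0.103 -1;0 0 -0.025 0 0 0.103 -1;0.0182 -0.0367 0 0 0 0 -1;0.0182 -0.0367 0 0 0 0 -1;0.0182 -0.0367 0 0 0 0 -1;0.0182 -0.0367 0 0 0 0 -1;0.0182 -0.0367 0 0 0 0 -1;0.0182 -0.0367 0 0 0 0 -1;0.0182 -0.0367 0 0 0 0 -1;0.0182 -0.0367 0 0 0 0 -1;0.0182 -0.0367 0 0 0 0 -1;0.0182 -0.0367 0 0 0 0 -1;0.0182 -0.0367 0 0 0 0 -1;0.0182 -0.0367 0 0 0 0 -1;0.0182 -0.0367 0 0 0 0 -1;0.0182 -0.0367 0 0 0 0 -1;0.0182 -0.0367 0 0 0 0 -1;0.0182 -0.0367 0 0 0 0 -1", grip_force=25)

```text
time_s: 1.77
position: [547.7, -128.1, 306.9]
ee_rot: [3.129, -0.278, -0.001]
contact_force: [0.8, -0.1, -0.1]
gripper_width: 86.5
gripper_force: 0.0
```

Call:
servo_tool(plan="0.0182 -0.0367 0.01 0 0 0 -1;0.0182 -0.0367 0.02 0 0 0 -1;0 0 0.02 0 0 0 -1;0 0 0 0 0 0 -1;0 0 0 0 0 0 -1")

```text
time_s: 2.18
position: [592.7, -67.7, 257.6]
ee_rot: [3.129, -0.278, -0.006]
contact_force: [-0.6, -0.1, 0.4]
gripper_width: 86.9
gripper_force: 0.0
```

```bash
python3 - <<'E'
from h import *
s=monitor.get_state();m=optics.camera_model("wrist");p,d=optics.snapshot("wrist");cv2.imwrite("pics/w1.png",p);print(s["position"])
W=world(m,d);k=(W[...,2]>140)&(W[...,2]<170)&(d>0)&(p.max(2)<70)
vv,uu=np.nonzero(k);y=np.array([-.176,-.984]) ;o=np.array([611,28.])
P=W[k];Q=P[:,:2]-o;t=Q@-y;x=Q@np.array([.984,-.176])
for lo,hi in((-130,-60),(60,130)):
    j=(t>lo)&(t<hi)
    if j.sum()>20:print(lo,j.sum(),"t",np.percentile(t[j],[2,50,98]).round(1),"x",np.percentile(x[j],[1,99]).round(1),"z",np.percentile(P[j,2],[50,98]).round(1))
E
```

```text
[592.65530079 -67.66379902 257.63767955]
-130 1466 t [-99.2 -94.9 -90. ] x [-85.5  78.5] z [158.4 160.2]
60 1456 t [87.8 90.4 96. ] x [-66.3  78.2] z [158.2 160.2]
```

View pics/w1.png

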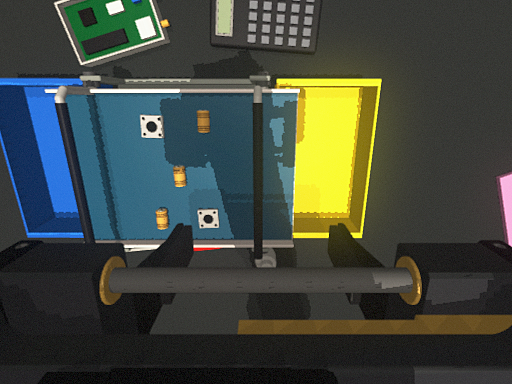

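The wrist view shows bar b upright at column 258, between the fingers (about 185 and 340). The parts are unmoved. Next I descend and pinch.

Call:
servo_tool(plan="0 -0.0025 0.02 0 0 0 -1;0 0 0.03 0 0 0 -1;0 0 0.03 0 0 0 -1;0 0 0.0155 0 0 0 -1;0 0 0.007 0 0 0 -1;0 0 0 0 0 0 -1;0 0 0 0 0 0 1;0 0 0 0 0 0 1;0 0 0 0 0 0 1;0 0 0 0 0 0 1;0 0 0 0 0 0 1;0 0 0 0 0 0 1", grip_force=25)

```text
time_s: 3.23
position: [594.3, -64.7, 157.0]
ee_rot: [3.129, -0.278, 0.001]
contact_force: [0.2, 0.1, -0.6]
gripper_width: 55.0
gripper_force: 0.0
```

Call:
servo_tool(plan="0 0 0.002 0 0 0 1;0 0 0 0 0 0 1;0 0 0 0 0 0 1;0 0 0 0 0 0 1;0 0 0 0 0 0 1;0 0 0 0 0 0 1;0 0 0 0 0 0 1;0 0 0 0 0 0 1;0 0 0 0 0 0 1;0 0 0 0 0 0 1;0 0 0 0 0 0 1")

```text
time_s: 4.15
position: [594.1, -64.7, 154.5]
ee_rot: [3.129, -0.278, 0.0]
contact_force: [-0.1, -0.2, -0.6]
gripper_width: 0.5
gripper_force: 0.0
```

```bash
python3 - <<'E'
from h import *
s=monitor.get_state();print(s["gripper_width"],s["gripper_force"],s["contact_force"])
p,d=optics.snapshot("scene");m=optics.camera_model("scene")
E=np.array(m["extrinsics"])
for q in ([594.1,-64.7,154.5],[594.1,-64.7,135],[611,28,94],[522,-52,154],[672,-79,154]):
    c=E[:3,:3]@q+E[:3,3];print(q,(m["fx"]*c[:2]/c[2]+[m["cx"],m["cy"]]).round())
q=p[120:320,100:360];cv2.imwrite("pics/s1.png",cv2.resize(q,None,fx=3,fy=3)[:600,:780])
E
```

```text
0.4975215036013299 0.0 [-0.07272994 -0.23062311 -0.56622024]
[594.1, -64.7, 154.5] [197. 204.]
[594.1, -64.7, 135] [198. 212.]
[611, 28, 94] [248. 206.]
[522, -52, 154] [177. 179.]
[672, -79, 154] [222. 235.]
```

View pics/s1.png

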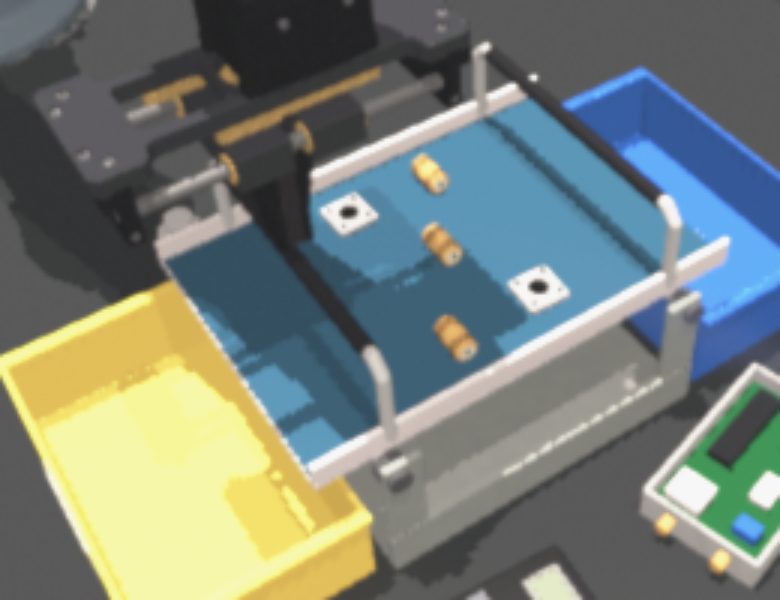

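The scene crop shows the tray undisturbed. The closed fingers are at about crop (290,200), ending at about (300,240), higher than they should project, so they seem to be beside or above the bar rather than around it. I'll measure them by depth.

```bash
python3 - <<'E'
from h import *
p,d=optics.snapshot("scene");m=optics.camera_model("scene");W=world(m,d)
for cy,cx in [(170,290),(190,295),(210,300),(225,300),(235,300),(245,295),(250,290),(255,295),(265,305),(280,310),(225,265),(205,245),(190,270),(300,330),(330,350)]:
    v,u=120+cy//3,100+cx//3;print((cx,cy),p[v,u],W[v,u].round(1), "t",round(float((W[v,u,:2]-[611,28])@[.176,.984]),1))
p,d=optics.snapshot("top");m=optics.camera_model("top");W=world(m,d);
E=np.array(m["extrinsics"]);c=E[:3,:3]@[594.1,-64.7,154]+E[:3,3];print((m["fx"]*c[:2]/c[2]+[m["cx"],m["cy"]]).round())
z=W[...,2];print(z[185:215:3,290:335:3].round(0))
E
```

```text
(290, 170) [56 56 55] [630.3 -80.1 246.3] t -103.0
(295, 190) [46 45 46] [604.3 -62.8 204.8] t -90.5
(300, 210) [41 41 42] [603.9 -61.1 188.8] t -88.9
(300, 225) [46 46 47] [604.7 -63.  180. ] t -90.7
(300, 235) [47 46 49] [604.9 -64.  174.2] t -91.6
(295, 245) [57 52 48] [604.3 -68.1 170.2] t -95.8
(290, 250) [41 39 40] [595.8 -67.2 158.9] t -96.4
(295, 255) [41 39 40] [601.4 -67.6 158.7] t -95.8
(305, 265) [47 46 46] [610.2 -68.5 159.1] t -95.1
(310, 280) [48 46 48] [619.5 -72.2 157.5] t -97.1
(265, 225) [37 36 37] [583.9 -71.8 171.6] t -103.0
(245, 205) [60 60 63] [547.3 -61.6 155.4] t -99.4
(270, 190) [37 36 35] [604.5 -76.3 213.9] t -103.8
(330, 300) [47 46 46] [640.1 -74.8 159.5] t -96.0
(350, 330) [47 45 46] [659.1 -79.2 155.7] t -97.1
[313. 195.]
[[282. 291. 339. 339. 339. 345. 476. 497. 504. 508. 513. 519. 538. 541.
  541.]
 [282. 301. 339. 340. 341. 341. 346. 494. 500. 507. 509. 517. 536. 544.
  543.]
 [282. 312. 341. 338. 339. 338. 348. 487. 498. 503. 506. 514. 532. 543.
  543.]
 [282. 315. 337. 337. 339. 338. 350. 373. 494. 500. 503. 512. 531. 544.
  542.]
 [283. 332. 338. 340. 338. 338. 340. 348. 484. 493. 501. 508. 528. 545.
  545.]
 [254. 336. 338. 339. 340. 336. 337. 344. 350. 484. 497. 506. 525. 541.
  545.]
 [257. 257. 337. 338. 339. 337. 341. 262. 343. 472. 494. 503. 522. 540.
  544.]
 [ 92.  93.  92. 263. 262. 264. 264. 264. 262. 331. 479. 501. 522. 538.
  543.]
 [ 93.  91.  91.  93. 253. 262. 262. 262. 261.  95. 478. 497. 517. 536.
  542.]
 [ 94.  94.  92.  93.  93.  92. 156. 159.  91.  94. 473. 495. 515. 532.
  540.]]
```

Call:
servo_tool(plan="0 0 0 0 0 0 0;0 0 0 0 0 0 0;0 0 0 0 0 0 0;0 0 0 0 0 0 0;0 0 0 0 0 0 0;0 0 0 0 0 0 0;0 0 0 0 0 0 0;0 0 0 0 0 0 0")

```text
time_s: 4.97
position: [594.1, -64.7, 154.5]
ee_rot: [3.129, -0.278, 0.0]
contact_force: [0.3, 0.7, 0.1]
gripper_width: 41.1
gripper_force: 0.0
```

```bash
python3 - <<'E'
from h import *
s=monitor.get_state();print(s["gripper_width"],s["position"])
p,d=optics.snapshot("scene");m=optics.camera_model("scene");W=world(m,d)
Q=W[...,:2]-[611,28];t=Q@[.176,.984];x=Q@[.984,-.176]
k=(d>0)&(p.max(2)<75)&(abs(x)<20)&(t>-150)&(t<-40)&(W[...,2]>120)&(W[...,2]<235)
for z in range(120,235,6):
    j=k&(W[...,2]>=z)&(W[...,2]<z+6)
    if j.sum():print(z,j.sum(),np.percentile(t[j],[0,25,50,75,100]).round(0),np.percentile(x[j],[5,95]).round(0))
E
```

```text
41.05434641132721 [594.06103809 -64.73768636 154.5067272 ]
150 18 [-100.  -99.  -99.  -99.  -98.] [-17.  17.]
156 93 [-99. -97. -96. -93. -91.] [-18.  19.]
168 28 [-124. -121.  -95.  -73.  -66.] [-7. 12.]
174 50 [-124. -123.  -94.  -72.  -65.] [-7. 12.]
180 50 [-124. -122. -117.  -73.  -67.] [-5. 12.]
186 47 [-124. -121.  -74.  -72.  -67.] [-4. 12.]
192 54 [-125. -120.  -74.  -73.  -67.] [-4. 12.]
198 49 [-126. -120.  -73.  -70.  -64.] [-6. 12.]
204 62 [-127. -121.  -74.  -72.  -64.] [-7. 12.]
210 61 [-129. -121.  -74.  -69.  -63.] [-4. 12.]
216 68 [-129.  -74.  -71.  -68.  -58.] [-1. 12.]
222 24 [-69. -69. -67. -64. -61.] [-8. 13.]
228 16 [-69. -69. -68. -67. -63.] [-8. 13.]
```

Depth puts the fingertips at z≈168, so the true grasp point is about 33 mm above the reported TCP. I'll lower by that amount and close.

Call:
servo_tool(plan="0 0 0.015 0 0 0 0;0 0 0.012 0 0 0 0;0 0 0.006 0 0 0 0;0 0 0 0 0 0 1;0 0 0 0 0 0 1;0 0 0 0 0 0 1;0 0 0 0 0 0 1;0 0 0 0 0 0 1;0 0 0 0 0 0 1;0 0 0 0 0 0 1;0 0 0 0 0 0 1;0 0 0 0 0 0 1", grip_force=25)

```text
time_s: 6.02
position: [594.3, -64.9, 121.9]
ee_rot: [3.129, -0.278, 0.001]
contact_force: [-0.4, -0.4, 1.9]
gripper_width: 9.2
gripper_force: 25.0
```

Call:
servo_tool(plan="0 -0.0012 -0.0033 0 0 0 1;0 -0.0013 -0.0033 0 0 0 1;0 -0.0014 -0.0034 0 0 0 1;0 -0.0014 -0.0034 0 0 0 1;0 -0.0008 -0.0016 0 0 0 1;0 -0.0007 -0.0016 0 0 0 1;0 0 0 0 0 0 1;0 0 0 0 0 0 1;0 0 0 0 0 0 1")

```text
time_s: 6.77
position: [595.3, -57.9, 138.0]
ee_rot: [-3.129, 0.278, -0.0]
contact_force: [0.5, -0.9, -3.2]
gripper_width: 9.1
gripper_force: 25.0
```

```bash
cat > parts.py <<'E'
from h import *
s=monitor.get_state();print(s["time_s"],s["position"].round(1),s["contact_force"].round(1),s["gripper_width"])
p,d=optics.snapshot("top");m=optics.camera_model("top");W=world(m,d);hsv=cv2.cvtColor(p,cv2.COLOR_BGR2HSV);np.savez("last.npz",p=p,d=d)
def show(k,n,lo):
    nl,L,st,ce=cv2.connectedComponentsWithStats(k.astype(np.uint8))
    for i in range(1,nl):
        if st[i,4]>=lo:
            w=np.median(W[L==i],0);q=w[:2]-[611,28]
            print(n,st[i,4],ce[i].round(0),w.round(0),"tray x,y",(q@[.984,-.176]).round(0),(q@[.176,.984]).round(0))
roi=np.zeros(d.shape,bool);roi[115:270,135:390]=1
show(roi&(hsv[...,0]>5)&(hsv[...,0]<22)&(hsv[...,1]>90)&(hsv[...,2]>60),"barrel",15)
x=(W[...,:2]-[611,28])@[.984,-.176];y=(W[...,:2]-[611,28])@[.176,.984]
show(roi&(hsv[...,1]<70)&(hsv[...,2]>110)&(abs(x)<85)&(abs(y)<240)&(W[...,2]<200),"plate",40)
k=roi&(abs(x)<80)&(abs(y)<85)&(hsv[...,0]>95)&(hsv[...,0]<115)&(hsv[...,1]>90)
if k.sum()>50:
    a=np.polyfit(y[k],W[k][:,2],1);r=abs(W[k][:,2]-np.polyval(a,y[k]))<6;a=np.polyfit(y[k][r],W[k][r,2],1);print("tilt",np.degrees(np.arctan(a[0])).round(2),a.round(2))
E
python3 parts.py
```

```text
6.7667 [595.3 -57.9 138. ] [ 0.5 -0.9 -3.2] 9.083404294356736
barrel 26 [278. 157.] [674.   1. 116.] tray x,y 67.0 -16.0
barrel 74 [255. 190.] [609.  45. 113.] tray x,y -5.0 16.0
barrel 42 [237. 215.] [561.  79. 110.] tray x,y -58.0 41.0
plate 200 [252. 160.] [670.  51. 103.] tray x,y 54.0 33.0
plate 209 [271. 222.] [543.  12. 108.] tray x,y -64.0 -28.0
tilt -4.85 [-8.0000e-02  1.0146e+02]
```

Call:
servo_tool(plan="0 0 0 0 0 0 1;0 0 0 0 0 0 1;0 0 0 0 0 0 1;0 0 0 0 0 0 1;0 0 0 0 0 0 1;0 0 0 0 0 0 1;0 0 0 0 0 0 1;0 0 0 0 0 0 1;0 0 0 0 0 0 1;0 0 0 0 0 0 1")

```text
time_s: 7.65
position: [595.3, -57.8, 138.1]
ee_rot: [-3.129, 0.278, -0.0]
contact_force: [0.3, 1.1, -4.4]
gripper_width: 9.1
gripper_force: 25.0
```

```bash
python3 parts.py
```

```text
7.65 [595.3 -57.8 138.1] [ 0.3  1.1 -4.4] 9.087320437903925
barrel 51 [262. 159.] [670.  31. 114.] tray x,y 58.0 13.0
barrel 39 [208. 183.] [621. 139. 106.] tray x,y -9.0 111.0
barrel 22 [195. 208.] [574. 165. 103.] tray x,y -61.0 128.0
plate 219 [253. 160.] [670.  49. 103.] tray x,y 54.0 31.0
plate 42 [193. 208.] [576. 171.  93.] tray x,y -60.0 135.0
plate 211 [271. 223.] [543.  13. 108.] tray x,y -64.0 -26.0
tilt -5.01 [-9.0000e-02  1.0159e+02]
```

Call:
servo_tool(plan="0 0 0 0 0 0 1;0 0 0 0 0 0 1;0 0 0 0 0 0 1;0 0 0 0 0 0 1;0 0 0 0 0 0 1;0 0 0 0 0 0 1;0 0 0 0 0 0 1;0 0 0 0 0 0 1")

```text
time_s: 8.37
position: [595.2, -58.0, 138.1]
ee_rot: [3.129, -0.278, -0.0]
contact_force: [0.8, 1.5, -3.6]
gripper_width: 9.5
gripper_force: 25.0
```

```bash
python3 parts.py
```

```text
8.3667 [595.2 -58.  138.1] [ 0.8  1.5 -3.6] 9.516459714414305
barrel 48 [262. 159.] [669.  31. 113.] tray x,y 57.0 13.0
barrel 19 [175. 203.] [592. 221.  14.] tray x,y -52.0 186.0
plate 212 [253. 160.] [670.  49. 103.] tray x,y 55.0 31.0
plate 209 [271. 223.] [543.  12. 108.] tray x,y -64.0 -28.0
tilt -4.89 [-9.0000e-02  1.0146e+02]
```

Call:
servo_tool(plan="0 0.0007 0.0016 0 0 0 1;0 0.0014 0.0034 0 0 0 1;0 0.0014 0.0034 0 0 0 1;0 0.0014 0.0033 0 0 0 1;0 0.0010 0.0025 0 0 0 1;0 0.0006 0.0014 0 0 0 1;0 0.0003 0.001 0 0 0 1;0 0 0 0 0 0 1;0 0 0 0 0 0 1;0 0 0 0 0 0 1")

```text
time_s: 9.25
position: [594.1, -64.5, 122.1]
ee_rot: [-3.129, 0.278, -0.001]
contact_force: [-3.6, 2.8, 3.9]
gripper_width: 9.0
gripper_force: 25.0
```

```bash
python3 parts.py
```

```text
9.25 [594.1 -64.5 122.1] [-3.6  2.8  3.9] 9.039851673778124
barrel 45 [263. 159.] [670.  29. 105.] tray x,y 58.0 11.0
barrel 20 [174. 203.] [592. 221.  15.] tray x,y -52.0 187.0
plate 225 [254. 160.] [670.  47.  97.] tray x,y 55.0 29.0
plate 204 [272. 223.] [543.  11.  98.] tray x,y -64.0 -28.0
tilt -0.06 [-0.   93.16]
```

Call:
servo_tool(plan="0 0 0 0 0 0 0.1;0 0 0 0 0 0 0.1;0 0 0 0 0 0 0.1;0 0 0 0 0 0 0.1;0 0 0 0 0 0 0.1;0 0 0 0 0 0 0.1;0 0 -0.02 0 0 0 0.1;0 0 -0.035 0 0 0 0.1;0 0 -0.035 0 0 0 0.1;0.015 -0.025 -0.02 0 0 0 0.1;0.02 -0.035 0 0 0 0 0.1;0.02 -0.035 0 0 0 0 0.1;0.004 -0.006 0 0 0 0 0.1;0 0 0 0 0 0 0.1")

```text
time_s: 10.47
position: [670.8, 28.5, 230.9]
ee_rot: [-3.128, 0.269, 0.0]
contact_force: [-0.1, -0.4, -1.3]
gripper_width: 39.0
gripper_force: 0.0
```

```bash
python3 parts.py; python3 - <<'E'
from h import *
print(monitor.get_state()["qpos"].round(2))
m=optics.camera_model("wrist");E=np.array(m["extrinsics"]);print(-E[:3,:3].T@E[:3,3],E[:3,:3].round(2))
p,d=optics.snapshot("wrist");cv2.imwrite("pics/w2.png",p);W=world(m,d);hsv=cv2.cvtColor(p,cv2.COLOR_BGR2HSV)
k=(hsv[...,0]>5)&(hsv[...,0]<22)&(hsv[...,1]>110)&(W[...,2]>94)&(W[...,2]<118)&(d>0)
Q=W[...,:2]-[611,28];x=Q@[.984,-.176];y=Q@[.176,.984];k&=(abs(x)<90)&(abs(y)<90)
print("barrel",k.sum(),np.percentile(x[k],[2,50,98]).round(1),np.percentile(y[k],[2,50,98]).round(1),np.percentile(W[k][:,2],[10,50,98]).round(1))
k=(hsv[...,1]<60)&(hsv[...,2]>120)&(W[...,2]>94)&(W[...,2]<106)&(abs(x)<85)&(abs(y)<85)
n,L,st,ce=cv2.connectedComponentsWithStats(k.astype(np.uint8))
for i in range(1,n):
    if st[i,4]>150:j=L==i;print("plate",st[i,4],np.percentile(x[j],[2,98]).round(1),np.percentile(y[j],[2,98]).round(1),np.median(W[j][:,2]).round(1))
E
```

```text
10.4667 [670.8  28.5 230.9] [-0.1 -0.4 -1.3] 39.03511596930537
barrel 20 [174. 203.] [592. 221.  14.] tray x,y -52.0 186.0
plate 90 [250. 162.] [665.  57.  97.] tray x,y 48.0 38.0
plate 91 [268. 223.] [541.  19.  97.] tray x,y -67.0 -21.0
tilt 0.07 [ 0.   93.01]
[ 0.17  0.47 -0.39  1.5   0.19  1.21 -2.  ]
[752.56382088  11.40691167 408.37399516] [[-0.17 -0.99 -0.  ]
 [-0.94  0.16  0.31]
 [-0.3   0.05 -0.95]]
barrel 248 [48.  59.7 70.8] [ 5.1 11.8 17.5] [104.3 107.1 108.9]
plate 395 [40.1 65.2] [18.8 44.4] 99.1
```

Call:
servo_tool(plan="0 0 0.004 0 0 -0.1208 0.22;0 0 0.004 0 0 -0.1208 0.22;0 0 0.004 0 0 -0.1208 0.22;0 0 0.004 0 0 -0.1208 0.22;0 0 0.004 0 0 -0.1208 0.22;0 0 0.004 0 0 -0.1208 0.22;0 0 0.004 0 0 -0.1208 0.22;0 0 0.004 0 0 -0.1208 0.22;0 0 0.004 0 0 -0.1208 0.22;0 0 0.004 0 0 -0.1208 0.22;0 0 0.004 0 0 -0.1208 0.22;0 0 0.004 0 0 -0.1208 0.22;0 0 0.004 0 0 -0.1208 0.22;0 0 0 0 0 0 0.22;0 0 0 0 0 0 0.22")

```text
time_s: 11.82
position: [669.3, 22.0, 179.1]
ee_rot: [2.415, 2.009, -0.002]
contact_force: [1.0, -0.0, -0.5]
gripper_width: 33.9
gripper_force: 0.0
```

```bash
python3 - <<'E'
from h import *
s=monitor.get_state();M=R.from_rotvec(s["ee_rot"]).as_matrix()
Q=s["position"][:2]-[611,28];print(s["position"],"tray",Q@[.984,-.176],Q@[.176,.984],M.round(3),s["qpos"].round(2),s["gripper_width"])
p,d=optics.snapshot("scene");m=optics.camera_model("scene");W=world(m,d)
Q=W[...,:2]-[611,28];y=Q@[.176,.984];x=Q@[.984,-.176]
k=(d>0)&(p.max(2)<75)&(x>10)&(x<110)&(abs(y-11)<30)&(W[...,2]>150)&(W[...,2]<255)
for z in range(150,255,10):
    j=k&(W[...,2]>=z)&(W[...,2]<z+10)
    if j.sum():print(z,j.sum(),np.percentile(x[j],[0,25,50,75,100]).round(0),np.percentile(y[j],[5,95]).round(0))
E
```

```text
[669.30885192  21.97709462 179.10604172] tray 58.43594163198974 4.335819047110602 [[ 0.182  0.983 -0.001]
 [ 0.983 -0.182 -0.001]
 [-0.001 -0.001 -1.   ]] [ 0.38  0.59 -0.72  1.55  0.41  1.17 -0.6 ] 33.87244886979945
190 51 [34. 42. 43. 85. 86.] [-7. 10.]
200 105 [34. 42. 44. 85. 86.] [-7.  8.]
210 87 [34. 41. 82. 85. 86.] [-7.  6.]
220 59 [32. 41. 85. 87. 89.] [-7.  4.]
230 50 [29. 37. 84. 89. 90.] [-7. -1.]
240 16 [31. 36. 37. 86. 91.] [-7.  6.]
250 9 [36. 37. 37. 38. 38.] [1. 6.]
```

Call:
servo_tool(plan="0.003 0.001 0.025 0 0 0 0.22;0 0 0.03 0 0 0 0.22;0 0 0.02 0 0 0 0.22;0 0 0.012 0 0 0 0.22;0 0 0.006 0 0 0 0.22;0 0 0.0025 0 0 0 0.22;0 0 0 0 0 0 1;0 0 0 0 0 0 1;0 0 0 0 0 0 1;0 0 0 0 0 0 1;0 0 0 0 0 0 1;0 0 0 0 0 0 1", grip_force=15)

```text
time_s: 12.87
position: [672.4, 27.3, 85.4]
ee_rot: [2.409, 2.015, 0.003]
contact_force: [0.5, 0.5, 5.4]
gripper_width: 23.3
gripper_force: 15.0
```

Call:
servo_tool(plan="0 0 -0.015 0 0 0 1;0 0 -0.03 0 0 0 1;0 0 -0.035 0 0 0 1;0 0 -0.02 0 0 0 1;0.01 -0.003 0 0 0 0 1;0.025 -0.006 0 0 0 0 1;0.03 -0.006 0 0 0 0 1;0.03 -0.006 0 0 0 0 1;0.03 -0.006 0 0 0 0 1;0.03 -0.003 0 0 0 0 1;0.018 0 0 0 0 0 1;0.007 0 0 0 0 0 1;0 0 0 0 0 0 1;0 0 0 0 0 0 1")

```text
time_s: 14.03
position: [673.6, 208.3, 183.5]
ee_rot: [2.41, 2.015, -0.003]
contact_force: [-0.8, -0.2, 0.1]
gripper_width: 23.9
gripper_force: 15.0
```

```bash
python3 parts.py; python3 - <<'E'
from h import *
s=monitor.get_state();M=R.from_rotvec(s["ee_rot"]).as_matrix()
Q=s["position"][:2]-[611,28];print("tray",Q@[.984,-.176],Q@[.176,.984],M[:,0].round(3),s["qpos"].round(2),s["gripper_force"])
E
```

```text
14.0333 [673.6 208.3 183.5] [-0.8 -0.2  0.1] 23.856057962679376
plate 190 [253. 161.] [669.  49.  97.] tray x,y 54.0 31.0
plate 127 [329. 204.] [ 583. -106.   93.] tray x,y -4.0 -137.0
plate 181 [272. 223.] [545.  11.  97.] tray x,y -62.0 -28.0
tilt 0.97 [2.000e-02 9.401e+01]
tray 30.405990692703497 187.42893638163704 [ 0.179  0.984 -0.002] [ 0.09  0.64 -0.72  1.45  0.43  1.22 -0.86] 14.999637454748154
```

Call:
servo_tool(plan="0.001 0 0.03 0 0 0 1;0.001 0 0.035 0 0 0 1;0 0 0.035 0 0 0 1;0 0 0.03 0 0 0 1;0 0 0.02 0 0 0 1;0 0 0.01 0 0 0 1;0 0 0 0 0 0 1;0 0 0 0 0 0 0.2;0 0 0 0 0 0 0.2;0 0 0 0 0 0 0.2;0 0 0 0 0 0 0.2;0 0 -0.02 0 0 0 0.2;0 0 -0.035 0 0 0 0.2;0 0 -0.035 0 0 0 0.2;0 0 -0.035 0 0 0 0.2;0 0 -0.035 0 0 0 0.2;0 0 0 0 0 0 0.2")

```text
time_s: 15.5
position: [677.8, 214.5, 194.1]
ee_rot: [2.406, 2.012, 0.023]
contact_force: [-0.2, 1.7, 1.2]
gripper_width: 34.6
gripper_force: 0.0
```

```bash
python3 parts.py; python3 - <<'E'
from h import *
p,d=optics.snapshot("scene");a=cv2.resize(p[120:260,240:400],None,fx=3,fy=3)
q,d=optics.snapshot("wrist");q=cv2.resize(q,(400,300));b=np.zeros((420,880,3),np.uint8);b[:420,:480]=a;b[:300,480:]=q;cv2.imwrite("pics/c3.png",cv2.resize(b,(800,382)))
E
```

```text
15.5 [677.8 214.5 194.1] [-0.2  1.7  1.2] 34.62065060557182
plate 188 [253. 161.] [669.  49.  97.] tray x,y 54.0 31.0
plate 129 [330. 203.] [ 585. -108.   93.] tray x,y -2.0 -138.0
plate 183 [272. 223.] [543.  11.  98.] tray x,y -64.0 -29.0
tilt 0.95 [2.000e-02 9.396e+01]
```

View pics/c3.png

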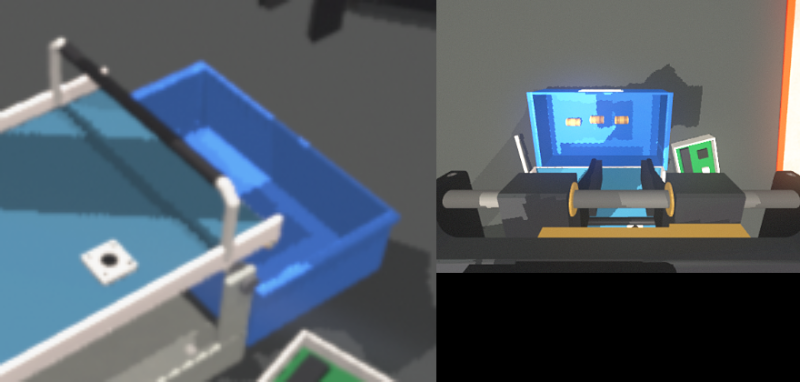

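The scene view shows the tray with only a plate visible. The wrist view shows all three barrels in the blue bin, at about (573,121), (597,119) and (622,119). Next I turn and move over hoop a.

Call:
servo_tool(plan="-0.03 -0.01 0 0 0 0 0;-0.034 -0.011 0 0 0 0 0;-0.034 -0.011 0 0 0 0 0;-0.004 -0.001 0 0 0 -0.1208 0;0 0 0 0 0 -0.1208 0;0 0 0 0 0 -0.1208 0;0 0 0 0 0 -0.1208 0;0 0 0 0 0 -0.1208 0;0 0 0 0 0 -0.1208 0;0 0 0 0 0 -0.1208 0;0 0 0 0 0 -0.1208 0;0 0 0 0 0 -0.1208 0;0 0 0 0 0 -0.1208 0;0 0 0 0 0 -0.1208 0;0 0 0 0 0 -0.1208 0;0 0 0 0 0 -0.1208 0;0 0 0 0 0 0 0;0 0 0 0 0 0 0")

```text
time_s: 17.15
position: [622.9, 116.5, 182.6]
ee_rot: [-0.284, -3.126, 0.0]
contact_force: [-0.1, -0.1, 0.3]
gripper_width: 43.6
gripper_force: 0.0
```

```bash
cat > fg.py <<'E'
from h import *
s=monitor.get_state();M=R.from_rotvec(s["ee_rot"]).as_matrix()
Q=s["position"][:2]-[611,28];print(s["position"],"tray",Q@[.984,-.176],Q@[.176,.984],M.round(3),s["qpos"].round(2),s["gripper_width"])
p,d=optics.snapshot("scene");m=optics.camera_model("scene");W=world(m,d)
Q=W[...,:2]-[611,28];y=Q@[.176,.984];x=Q@[.984,-.176]
k=(d>0)&(p.max(2)<75)&(abs(x)<75)&(abs(y-93)<50)&(W[...,2]>130)&(W[...,2]<255)
for z in range(130,255,10):
    j=k&(W[...,2]>=z)&(W[...,2]<z+10)
    if j.sum():print(z,j.sum(),np.percentile(y[j],[0,25,50,75,100]).round(0),np.percentile(x[j],[5,95]).round(0))
E
python3 fg.py
```

```text
[622.92177432 116.5370158  182.56087636] tray -3.851488849308162 89.21865583256854 [[-0.984  0.18  -0.002]
 [ 0.18   0.984  0.   ]
 [ 0.002 -0.    -1.   ]] [ 0.47  0.68 -1.11  1.62  0.63  1.25  0.62] 43.59922200629305
150 259 [88. 90. 91. 92. 97.] [-68.  68.]
160 4 [91. 91. 91. 92. 93.] [-11.  34.]
190 19 [ 59.  64. 111. 114. 118.] [-10.   8.]
200 110 [ 58.  59.  66. 112. 121.] [-12.   8.]
210 110 [ 58.  59. 111. 112. 119.] [-12.   9.]
220 109 [ 56.  58. 111. 113. 121.] [-12.   8.]
230 129 [ 54.  57. 111. 112. 124.] [-11.   9.]
240 142 [ 52.  56. 111. 115. 126.] [-9.  9.]
250 31 [ 51. 116. 117. 121. 127.] [ 0. 10.]
```

Call:
servo_tool(plan="-0.004 0.004 0.015 0 0 0 0;0 0 0.02 0 0 0 0;0 0 0.014 0 0 0 0;0 0 0.008 0 0 0 0;0 0 0.0037 0 0 0 0;0 0 0 0 0 0 1;0 0 0 0 0 0 1;0 0 0 0 0 0 1;0 0 0 0 0 0 1;0 0 0 0 0 0 1;0 0 0 0 0 0 1;0 0 0 0 0 0 1;0 0 0 0 0 0 1;0 0 0 0 0 0 1", grip_force=30)

```text
time_s: 18.37
position: [628.5, 120.3, 123.7]
ee_rot: [0.279, 3.128, 0.0]
contact_force: [0.2, 0.6, 3.3]
gripper_width: 8.8
gripper_force: 30.0
```

```bash
python3 fg.py|head -5; python3 parts.py
```

```text
[628.47176545 120.28626405 123.73834049] tray 0.9498347259562309 93.88471454868152 [[-0.984  0.177  0.001]
 [ 0.177  0.984  0.   ]
 [-0.001  0.    -1.   ]] [ 0.43  0.74 -1.06  1.67  0.69  1.16  0.58] 8.774122869145353
130 1 [81. 81. 81. 81. 81.] [3. 3.]
140 43 [ 80.  81.  81.  82. 105.] [-8. 13.]
18.4167 [628.5 120.3 123.7] [-0.2  0.2  2. ] 8.710041584106785
barrel 27 [174. 203.] [590. 221.  14.] tray x,y -54.0 186.0
plate 85 [332. 187.] [ 616. -113.   93.] tray x,y 29.0 -138.0
tilt 6.17 [  0.11 101.74]
```

Call:
servo_tool(plan="0 -0.0032 -0.0083 0 0 0 1;0 -0.0035 -0.0083 0 0 0 1;0 -0.004 -0.008 0 0 0 1;0 -0.0042 -0.008 0 0 0 1;0 -0.0047 -0.0077 0 0 0 1;0 -0.0049 -0.0076 0 0 0 1;0 -0.0053 -0.0072 0 0 0 1;0 -0.0055 -0.0071 0 0 0 1;0 0 0 0 0 0 1;0 0 0 0 0 0 1;0 0 0 0 0 0 1")

```text
time_s: 19.38
position: [621.8, 85.1, 185.2]
ee_rot: [-0.279, -3.129, 0.001]
contact_force: [-0.6, -0.1, -3.8]
gripper_width: 8.9
gripper_force: 30.0
```

```bash
cat > pl.py <<'E'
from h import *
s=monitor.get_state();print(s["time_s"],s["position"].round(1),s["contact_force"].round(1),s["gripper_width"].round(1),s["qpos"].round(2))
p,d=optics.snapshot("scene");m=optics.camera_model("scene");W=world(m,d);hsv=cv2.cvtColor(p,cv2.COLOR_BGR2HSV)
Q=W[...,:2]-[611,28];y=Q@[.176,.984];x=Q@[.984,-.176]
k=(hsv[...,1]<70)&(hsv[...,2]>110)&(abs(x)<85)&(abs(y)<250)&(d>0)
n,L,st,ce=cv2.connectedComponentsWithStats(k.astype(np.uint8))
for i in range(1,n):
    if 40<st[i,4]<900:j=L==i;print(st[i,4],ce[i].round(),"x y z",np.median(x[j]).round(),np.median(y[j]).round(),np.median(W[j][:,2]).round())
k=(abs(x)<80)&(abs(y)<100)&(hsv[...,0]>95)&(hsv[...,0]<115)&(hsv[...,1]>90)&(d>0)
a=np.polyfit(y[k],W[k][:,2],1)
for _ in range(3):
    r=k&(abs(W[...,2]-np.polyval(a,y))<8);a=np.polyfit(y[r],W[r][:,2],1)
print("tilt",np.degrees(np.arctan(a[0])).round(1));cv2.imwrite("pics/last.png",p)
E
python3 pl.py
```

```text
Traceback (most recent call last):
  File "pl.py", line 2, in <module>
    s=monitor.get_state();print(s["time_s"],s["position"].round(1),s["contact_force"].round(1),s["gripper_width"].round(1),s["qpos"].round(2))
                                                                                               ^^^^^^^^^^^^^^^^^^^^^^^^
AttributeError: 'float' object has no attribute 'round'
```

```bash
sed -i 's/s\["gripper_width"\].round(1)/s["gripper_width"]/' pl.py; python3 pl.py
```

```text
19.3833 [621.8  85.1 185.2] [-0.6 -0.1 -3.8] 8.911537402742802 [ 0.53  0.67 -1.12  1.64  0.63  1.25  0.67]
95 [285.  22.] x y z 34.0 45.0 418.0
426 [278.  34.] x y z 30.0 37.0 402.0
343 [277.  44.] x y z 26.0 40.0 388.0
72 [257. 124.] x y z 33.0 0.0 287.0
177 [210. 185.] x y z -61.0 -41.0 120.0
99 [270. 224.] x y z 82.0 -7.0 127.0
231 [273. 202.] x y z 57.0 16.0 140.0
139 [311. 210.] x y z 55.0 102.0 83.0
118 [186. 255.] x y z 6.0 -141.0 79.0
76 [122. 289.] x y z -8.0 -248.0 44.0
149 [223. 284.] x y z 62.0 -97.0 4.0
tilt 19.4
```

Call:
servo_tool(plan="0 -0.0058 -0.0069 0 0 0 1;0 -0.0061 -0.0066 0 0 0 1;0 0 0 0 0 0 1;0 0 0 0 0 0 1;0 0 0 0 0 0 1;0 0 0 0 0 0 1;0 0 0 0 0 0 1;0 0 0 0 0 0 1")

```text
time_s: 20.1
position: [619.7, 73.8, 198.8]
ee_rot: [-0.279, -3.129, 0.0]
contact_force: [-0.2, 0.5, -3.8]
gripper_width: 9.1
gripper_force: 30.0
```

```bash
python3 pl.py
```

```text
20.1 [619.7  73.8 198.8] [-0.2  0.5 -3.8] 9.101386628123276 [ 0.55  0.65 -1.13  1.63  0.61  1.26  0.7 ]
85 [274.  13.] x y z 32.0 29.0 432.0
455 [271.  25.] x y z 30.0 26.0 416.0
367 [270.  36.] x y z 26.0 28.0 401.0
69 [250. 118.] x y z 33.0 -10.0 301.0
140 [277. 208.] x y z 82.0 17.0 148.0
177 [208. 184.] x y z -59.0 -44.0 125.0
235 [269. 201.] x y z 56.0 7.0 148.0
195 [309. 208.] x y z 44.0 116.0 48.0
113 [186. 257.] x y z 12.0 -140.0 75.0
77 [122. 289.] x y z -9.0 -248.0 43.0
147 [223. 285.] x y z 63.0 -97.0 4.0
tilt 24.3
```

Call:
servo_tool(plan="0 -0.0064 -0.0063 0 0 0 1;0 -0.0067 -0.006 0 0 0 1;0 0 0 0 0 0 1;0 0 0 0 0 0 1;0 0 0 0 0 0 1;0 0 0 0 0 0 1;0 -0.007 -0.0056 0 0 0 1;0 0 0 0 0 0 1;0 0 0 0 0 0 1;0 0 0 0 0 0 1;0 0 0 0 0 0 1")

```text
time_s: 21.07
position: [616.2, 54.0, 216.8]
ee_rot: [-0.279, -3.129, 0.0]
contact_force: [-0.0, 0.0, -4.3]
gripper_width: 8.8
gripper_force: 30.0
```

```bash
python3 pl.py
```

```text
21.0667 [616.2  54.  216.8] [-0.   0.  -4.3] 8.847086669734118 [ 0.6   0.63 -1.15  1.62  0.59  1.29  0.74]
78 [259.   1.] x y z 32.0 9.0 450.0
492 [257.  14.] x y z 30.0 7.0 434.0
421 [257.  25.] x y z 26.0 9.0 419.0
72 [237. 112.] x y z 33.0 -29.0 318.0
79 [291. 129.] x y z -4.0 96.0 217.0
46 [319. 159.] x y z 80.0 93.0 213.0
157 [271. 206.] x y z 82.0 9.0 163.0
295 [306. 205.] x y z 31.0 116.0 47.0
91 [192. 265.] x y z 24.0 -134.0 70.0
168 [153. 261.] x y z -53.0 -179.0 8.0
75 [122. 290.] x y z -8.0 -248.0 43.0
136 [224. 285.] x y z 63.0 -97.0 4.0
248 [171. 303.] x y z 48.0 -189.0 10.0
tilt 31.7
```

Both plates are in the yellow bin (z≈8–10 mm). Next I lower along the same arc.

Call:
servo_tool(plan="0 0.007 0.0056 0 0 0 1;0 0.0067 0.006 0 0 0 1;0 0.0064 0.0063 0 0 0 1;0 0.0061 0.0066 0 0 0 1;0 0.0058 0.0069 0 0 0 1;0 0.0055 0.0071 0 0 0 1;0 0.0053 0.0072 0 0 0 1;0 0.0049 0.0076 0 0 0 1;0 0.0047 0.0077 0 0 0 1;0 0.0042 0.008 0 0 0 1;0 0.004 0.008 0 0 0 1;0 0.0035 0.0083 0 0 0 1;0 0.0016 0.0042 0 0 0 1;0 0.0009 0.0022 0 0 0 1;0 0.0006 0.0015 0 0 0 1;0 0.0001 0.001 0 0 0 1;0 0 0 0 0 0 1;0 0 0 0 0 0 1")

```text
time_s: 22.62
position: [628.1, 119.7, 127.8]
ee_rot: [0.28, 3.128, -0.006]
contact_force: [-11.7, -8.3, 25.7]
gripper_width: 8.5
gripper_force: 30.0
```

```bash
python3 pl.py
```

```text
22.6167 [628.1 119.7 127.8] [-11.7  -8.3  25.7] 8.504326076467994 [ 0.43  0.73 -1.07  1.66  0.69  1.17  0.58]
326 [302.   8.] x y z 34.0 70.0 429.0
84 [304.  59.] x y z 33.0 78.0 361.0
604 [297.  72.] x y z 27.0 74.0 341.0
60 [277. 147.] x y z 33.0 38.0 230.0
141 [181. 246.] x y z 1.0 -141.0 97.0
166 [153. 261.] x y z -53.0 -180.0 8.0
179 [222. 283.] x y z 58.0 -97.0 4.0
75 [122. 289.] x y z -8.0 -248.0 42.0
246 [171. 304.] x y z 47.0 -189.0 7.0
tilt -1.0
```

```bash
python3 - <<'E'
from h import *
p=cv2.imread("pics/last.png");cv2.imwrite("pics/l1.png",cv2.resize(p[130:310,150:370],None,fx=3.3,fy=3.3,interpolation=cv2.INTER_CUBIC))
p,d=optics.snapshot("top");m=optics.camera_model("top");W=world(m,d)
Q=W[...,:2]-[611,28];y=Q@[.176,.984];x=Q@[.984,-.176];hsv=cv2.cvtColor(p,cv2.COLOR_BGR2HSV)
k=(abs(x)<90)&(hsv[...,0]>95)&(hsv[...,0]<115)&(hsv[...,1]>90)&(W[...,2]>80)&(W[...,2]<125)
for lo in range(-140,140,20):
  o=[]
  for a,b in((-90,-50),(-50,50),(50,90)):
    j=k&(y>lo)&(y<lo+20)&(x>a)&(x<b);o.append((int(j.sum()),np.median(W[j][:,2]).round(1) if j.sum()>5 else None))
  print(lo,o)
E
```

```text
-140 [(0, None), (298, np.float64(97.4)), (159, np.float64(97.6))]
-120 [(0, None), (200, np.float64(96.9)), (122, np.float64(96.8))]
-100 [(0, None), (195, np.float64(96.7)), (151, np.float64(96.5))]
-80 [(0, None), (190, np.float64(96.2)), (188, np.float64(96.1))]
-60 [(0, None), (134, np.float64(96.1)), (188, np.float64(95.6))]
-40 [(0, None), (79, np.float64(95.6)), (186, np.float64(95.5))]
-20 [(0, None), (24, np.float64(95.2)), (179, np.float64(95.1))]
0 [(0, None), (0, None), (109, np.float64(94.7))]
20 [(0, None), (0, None), (83, np.float64(94.2))]
40 [(6, np.float64(94.0)), (0, None), (13, np.float64(93.5))]
60 [(62, np.float64(93.4)), (0, None), (0, None)]
80 [(80, np.float64(93.1)), (0, None), (0, None)]
100 [(144, np.float64(92.8)), (3, None), (0, None)]
120 [(156, np.float64(92.9)), (29, np.float64(92.2)), (0, None)]
```

View pics/l1.png

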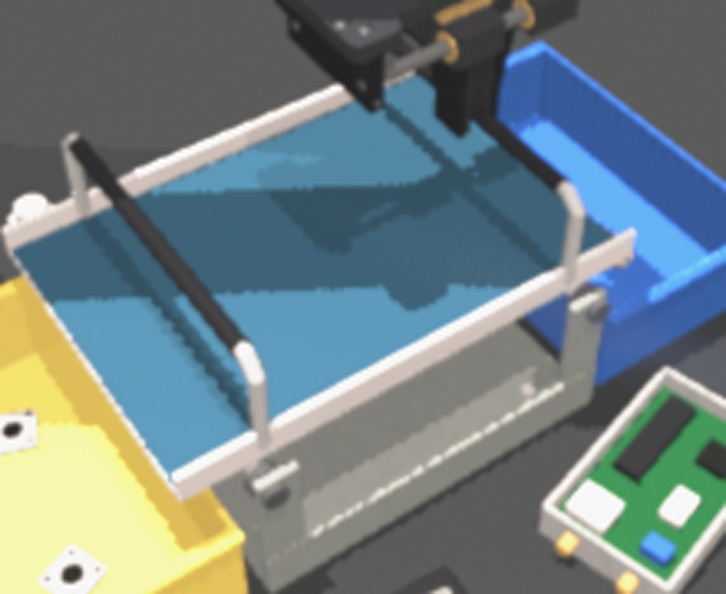

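The tray's a end is seated, but the b end sits about 4 mm high while I press down with 25 N. Both plates are in yellow. I'll relieve the pressing force and see whether it settles.

Call:
servo_tool(plan="0 0 -0.0025 0 0 0 1;0 -0.001 -0.002 0 0 0 1;0 0 0 0 0 0 1;0 0 0 0 0 0 1;0 0 0 0 0 0 1", grip_force=10)

```text
time_s: 23.13
position: [628.5, 120.4, 127.6]
ee_rot: [0.278, 3.128, 0.003]
contact_force: [1.2, 1.0, 1.4]
gripper_width: 9.7
gripper_force: 10.0
```

```bash
cat > lev.py <<'E'
from h import *
s=monitor.get_state();print(s["time_s"],s["position"].round(1),s["contact_force"].round(1))
p,d=optics.snapshot("top");m=optics.camera_model("top");W=world(m,d)
Q=W[...,:2]-[611,28];y=Q@[.176,.984];x=Q@[.984,-.176];hsv=cv2.cvtColor(p,cv2.COLOR_BGR2HSV)
k=(abs(x)<85)&(hsv[...,0]>95)&(hsv[...,0]<115)&(hsv[...,1]>90)&(W[...,2]>80)&(W[...,2]<125)
for lo in(-130,-80,-30,20,60,100):
  o=[]
  for a,b in((-85,-50),(-50,50),(50,85)):
    j=k&(y>lo)&(y<lo+30)&(x>a)&(x<b);o.append(float(np.median(W[j][:,2]).round(1)) if j.sum()>9 else None)
  print(lo,o)
for n,s0 in(("a",93),("b",-94)):
    j=(p.max(2)<65)&(W[...,2]>145)&(W[...,2]<175)&(abs(y-s0)<25)&(abs(x)<75)
    if j.sum()>9:print(n,j.sum(),np.percentile(y[j],[10,50,90]).round(1),np.median(W[j][:,2]).round(1))
E
python3 lev.py
```

```text
23.1333 [628.5 120.4 127.6] [1.2 1.  1.4]
-130 [None, 93.0, 93.2]
-80 [None, 93.0, 93.0]
-30 [None, 92.5, 93.3]
20 [None, None, 93.4]
60 [93.0, None, None]
100 [93.0, 92.3, None]
a 14 [90.9 92.1 94.6] 157.9
b 35 [-92.1 -91.1 -90.6] 157.2
```

The tray is flat again at 93 mm everywhere. I'll release and retreat.

Call:
servo_tool(plan="0 0 0 0 0 0 0;0 0 0 0 0 0 0;0 0 0 0 0 0 0;0 0 0 0 0 0 0;0 0 0 0 0 0 0;0 0 0 0 0 0 0;0 0 -0.01 0 0 0 0;0 0 -0.025 0 0 0 0;0 0 -0.04 0 0 0 0;0 0 -0.04 0 0 0 0;0 0 -0.04 0 0 0 0;-0.03 0 0 0 0 0 0;-0.03 0 0 0 0 0 0;0 0 0 0 0 0 0;0 0 0 0 0 0 0")

```text
time_s: 24.43
position: [687.9, 107.9, 282.0]
ee_rot: [-0.282, -3.128, -0.001]
contact_force: [-0.7, -0.1, -0.7]
gripper_width: 43.4
gripper_force: 0.0
```

```bash
python3 lev.py; python3 - <<'E'
from h import *
p,d=optics.snapshot("top");q,e=optics.snapshot("scene")
for n,lo,hi in(("blue",(100,160,120),(115,255,255)),("yellow",(22,120,100),(35,255,255))):
    m=optics.camera_model("top");W=world(m,d);h=cv2.cvtColor(p,cv2.COLOR_BGR2HSV);k=(cv2.inRange(h,lo,hi)>0)&(W[...,2]>50)&(W[...,2]<66);print(n,cv2.minAreaRect(W[k][:,:2].astype(np.float32)))
cv2.imwrite("pics/f.png",cv2.resize(np.vstack([p[70:300,120:400],q[100:370,90:370]]),None,fx=1.15,fy=1.15))
E
```

```text
24.4333 [687.9 107.9 282. ] [-0.7 -0.1 -0.7]
-130 [None, None, None]
-80 [None, None, None]
-30 [93.3, None, None]
20 [93.0, 93.0, None]
60 [93.1, 93.0, None]
100 [93.0, 92.9, 92.6]
a 40 [91.3 92.  95.1] 157.5
blue ((628.1278686523438, 253.86618041992188), (247.7444610595703, 113.31074523925781), 16.98490333557129)
yellow ((660.2332153320312, -200.40687561035156), (143.40440368652344, 72.13044738769531), 39.60826873779297)
```

View pics/f.png

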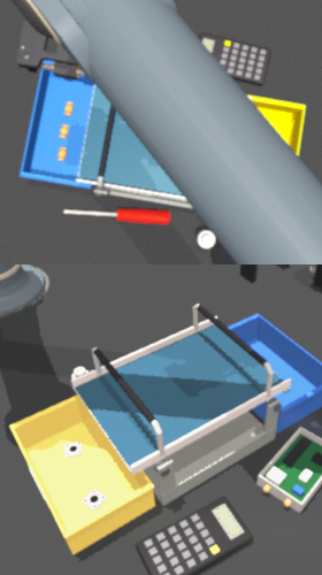

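The final view shows three barrels in the blue bin (around (65,130)) and two plates in the yellow bin ((74,449) and (94,498)). The tray is empty and level on its rods. The bystanders are in place and the arm is clear.

```bash
python3 -c "
from h import *
print(ctrl.job_done())"
```

```text
the job is handed in; nothing more can be done
None
```

The job is handed in at about 24 s: all three barrels are in the blue bin, both plates are in the yellow bin, the tray is level on both rods, and the bins and other bench items look undisturbed in the last pictures.

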